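# Open the centrifuge with the unreliable lid catch

### The arm

A 6-joint arm with a two-finger parallel gripper is mounted at the origin on the work surface. World frame = base frame: x ahead of the robot, y to its left, z up, the work surface at z = 0. Lengths are in m, angles in degrees, forces in N, time in s.
With the tool pointing down it reaches from about 0.3 to 0.75 m from the base axis. Payload 8.5 kg.
Tool frame: the origin (TCP) lies midway between the tips of the shut fingers; the grasp point (between the pads) lies env.tcp_to_grasp behind it (env.tcp_to_grasp is the distance from the TCP to the grasp point, in m); z points along the fingers, y is the direction in which the jaws open and shut (so a half turn about z gives the same grasp; the last joint's range is limited). The gripper opens to 85 mm and grips with 20 to 120 N. Pads are 22 mm wide; open, the fingers measure 114 mm over their backs; the gripper's body (76 mm by 85 mm) begins 54 mm behind the grasp point. The pads swing forward as they close: fully open they stand 13 mm farther back than shut.
Start: joints at [55.216, 21.807, 74.336, -0, 83.858, -12.336], TCP at [0.21, 0.508, 0.231] pointing down, gripper open.
Joint ranges: [-178.18, 178.18], [-50.72, 133.34], [12.68, 142.11], [-81.47, 261.47], [9.98, 163.14], [-165.26, 165.26]. Speed limits (degrees/s): [136.94, 136.94, 180, 180, 180, 180].

### API

Orientations are given as a 3x3 rotation matrix whose columns are the frame's x, y, z axes.
In Python, from rig import readout, imaging, job, env gives the robot as it stands.
- The arm moves only by the tool move_arm, never from a script. Its argument "motion" is a list of rows, each a list of 3 entries, a list of its own where there are three numbers: the shift along the tool's x, y, z normalised to -1 to 1, where 1 is 0.02 m, then the turn, a rotation vector about the tool's x, y, z normalised to -1 to 1, where 1 is 120 degrees, then the gripper command: -1 is shut, 1 is fully open, values between are in proportion. In form: [[[tx, ty, tz], [rx, ry, rz], claw], ...]. A call has 1 to 12 rows; each row shifts and turns the pose as measured when the row begins, along the tool's axes as they then stand; what a row does not reach is not made up. A row lasts 1/12 s, in which the tool goes at most 41.7 mm and 7.16 degrees, less where a joint would pass 70% of its speed; a pose out of reach is approached as far as the arm can. A call with a number of a shift or a turn outside -1 to 1 is refused whole. A call with a gripper value outside its range is refused whole. The fingers move at their own pace and stop on an object; "squeeze" is the grip in N (left out, the last holds). Time passes only in rows, so rows that do not move let the fingers close. It gives the time, the measured TCP pose, the force and the opening at its end, in the units of the state.
- readout.observe(): the state, without advancing time (a new reading comes with each control period).
- imaging.get_image(name): name is "side" or "top"; returns a dict with "img" (420x560x3 uint8, blue, green, red), "fov_y" (degrees; the focal length in pixels is half the picture's height over the tangent of half this angle, whatever the lens; pixels are square), "cx", "cy" (the principal point, pixels), "eye" and "orientation" of the camera in the world. Camera axes: x right, y up, looking along -z (the intrinsics and any distortion apply to the point x, -y, -z); pixel columns grow to the right and rows downward; lengths in m; the calibration is good to about 2 mm. A picture is of the moment at which its call begins. There is no depth.
- job.close_job(): hands the job in, once; it reports no verdict.
The state is a dict: "time_s": time; "q": joint angles; "qvel": joint speeds; "joint_efforts": joint torques, N m; "position": TCP position; "tool_rot": TCP orientation; "ft_force": force on the tool from outside, world axes, zero at the start; "wrist_torque": the same for the moment, N m; "grip_width": finger opening in m.
Only numpy, scipy, OpenCV 4.12 (cv2) and the standard library are available. Lean on these libraries where they do the work, as an engineer would, in place of code of your own. Each camera call takes 0.05 s, during which the arm holds its last target.

### The job

The bench centrifuge is shut, but its worn lid catch does not always take: grip the lid's knob and first try the lid with a light pull, before turning anything. If it is caught, turn the knob anticlockwise (seen from above) until the catch lets go - do not force it - then raise the lid about half-way, some 40 degrees, without ever letting it drop, so that the tubes can be reached. The lid does not stay up by itself, so finish still holding it there in the hand, and leave the things standing around it where they are.

Things in the scene. Friction and masses are not known exactly. Their poses are not given: they have to be found in the camera images.
- centrifuge: White bench-top centrifuge, 260 mm deep (x), 210 mm wide (y), its white deck 120 mm high, fixed to the bench. Origin: centre of its underside; its -x axis points out of its front (sloped console with display and keys), +z up. Under the lid are a round steel chamber with the rotor and, near the front, the slot of the catch. Placed and yawed anew each time.
- knob_grip (a point): Centre of the round, black, ribbed turn knob at the front of the lid: 36 mm wide, 32 mm tall, on a 5 mm high, 42 mm wide collar; this point is 21 mm above the lid's flat top. Lid ahead of its axis: 33 mm; 26 mm behind it begins a window raised 5 mm. The point belongs to the lid: its axes are the lid's (as the centrifuge's when shut, y along the hinge line) and do not turn with the knob.
- lid_hinge (a point): Middle of the lid's hinge line, at the rear of the centrifuge, 129 mm above the bench; the line runs along its y axis. With the lid shut knob_grip lies 150 mm in front of it (towards -x of the centrifuge) and 29 mm above it, and it moves on an arc about this line.
- lid (a joint): Opening angle of the grey lid (175 x 184 x 14 mm, about 0.5 kg with the knob), rad: 0 shut, stop at 1.35. The front rises and swings up and to the rear. It falls shut if let go at any angle (3 to 5 N at the knob carries it). If the catch has taken, a pull lifts it only about 0.03 rad (4 mm at the knob), then it stands hard (a bare snag may slip off); if not, it comes up freely.
- knob (a joint): Turn of the knob relative to the lid, rad, growing anticlockwise as seen from above; starts at 0 to 0.12, stop at 1.45; stays where it is left (friction 0.05, later 0.2 N m). Somewhere on the way it picks up the hidden tongue and draws it off the keeper: by 0.8 the catch has always let go, and stays so. Neither its look nor this value tells whether the catch has taken.
- keeper: Small steel keeper, 11 x 12 x 5 mm, fixed in the slot at the front of the deck under the shut lid; the catch's hidden tongue hooks under it when it has taken. Origin at its centre.
- tube_rack_mid (a point): Bystander: centre of a white tube rack 120 x 60 x 48 mm with small tubes, beside the centrifuge on its +y side.
- slide_box_mid (a point): Bystander: centre of a flat slide box 102 x 87 x 34 mm, beside the centrifuge on its -y side.
- oil_bottle_mid (a point): Bystander: centre of a small amber bottle with black cap, 32 mm wide, 74 mm tall, beside the centrifuge's +y front corner.
- forceps_mid (a point): Bystander: middle of steel forceps 122 mm long, 10 mm high, lying in front of the centrifuge.
- petri_dish_mid (a point): Bystander: centre of a clear dish 92 mm wide, 15 mm tall, beyond the bottle on the +y side.
- tally_mid (a point): Bystander: centre of a steel hand counter 58 x 44 mm, 34 mm tall, beside its -y front corner.

How it is judged (in metres and radians):
On the way, in this order (a step that is already met when the one before it is completed fails the run):
1. the lid is tried: pulled up at least 0.015 rad (2 mm at the knob, within the play of the catch) while the knob has not been turned beyond 0.35 rad (value of joint lid above 0.015 rad and value of joint knob below 0.35 rad and contact force between the fingers and lid above 0.5 N), for 0.1 s.
2. the lid is up past 0.3 rad, carried by the fingers (value of joint lid above 0.3 rad and contact force between the fingers and lid above 0.5 N), for 0.1 s.
At the end, for the whole second after the job is handed in: The lid stands open at 0.6 rad (34 degrees) or more, at rest (under 0.1 rad/s), clear of the keeper, and the fingers are still on the lid or its knob and carry it (contact over 0.5 N) (value of joint lid above 0.6 rad and velocity of joint lid between -0.1 and 0.1 rad/s and contact force between the fingers and lid above 0.5 N and contact force between lid and keeper below 0.5 N); the arm keeps its last pose, push and grip.
It fails at once if the catch is forced: more than 45 N between its tongue and the keeper (contact force between lid and keeper above 45 N).
It fails at once if the lid drops: it closes faster than 1.2 rad/s while more than 0.06 rad open (beyond the play of the catch) (velocity of joint lid below -1.2 rad/s and value of joint lid above 0.06 rad).
It fails at once if a bystander is shifted by more than 30 mm (distance of any of tube_rack_mid, slide_box_mid, oil_bottle_mid, forceps_mid, petri_dish_mid, tally_mid from where it was at the start of the episode above 0.03 m).
It also fails if it takes over 54 s, if anything falls off the work surface, if the arm or the gripper's body presses on something with over 40 N, if the wrist force passes 120 N, or if a joint passes its speed limit or range.

## Working session

There is one attempt and no reset: what is moved stays moved. The work goes in short steps, Python scripts to look and compute and a tool call to move; the robot and the scene stay as the last step left them, time stands still between calls to the robot, and variables do not carry over. Pictures are saved under pics/ and viewed, and the job is handed in when it is done.

Besides the shell and the picture viewer there is one more tool, called after "Request:" as name(argument=value, ...) on one line, values as JSON. move_arm: Moves the arm, as the interface text tells. Its arguments: {"type":"object","properties":{"motion":{"type":"array","items":{"type":"array"}},"squeeze":{"type":"number"}},"required":["motion"]}

```bash
ls; mkdir -p pics; python3 - <<'E'
from rig import readout, imaging, job, env
import cv2
print(env.tcp_to_grasp, [a for a in dir(env) if a[0]!='_'])
print(readout.observe())
for n in("side","top"):
    d=imaging.get_image(n); cv2.imwrite(f"pics/{n}0.png",d["img"]); print(n,{k:v for k,v in d.items() if k!="img"})
E
```

```text
pics
0.0187 ['MotionError', 'tcp_to_grasp']
{'time_s': 0.0, 'q': array([ 5.52152885e+01,  2.18426525e+01,  7.43862922e+01,  1.02656015e-03,
        8.38576131e+01, -1.23365649e+01]), 'qvel': array([-0.03655032,  0.05894592, -0.01376247, -0.03967776,  0.02897123,
       -0.05495432]), 'joint_efforts': array([-2.51158621e-03, -4.48456800e+01, -2.31270629e+01, -2.74669128e-04,
        4.87696103e-03, -2.30333291e-05]), 'position': array([0.2098472 , 0.50807226, 0.23068714]), 'tool_rot': array([[-9.24224601e-01,  3.81848293e-01, -8.76487954e-04],
       [ 3.81849148e-01,  9.24223844e-01, -1.23059368e-03],
       [ 3.40170970e-04, -1.47203113e-03, -9.99998859e-01]]), 'ft_force': array([ 0.62332958,  0.60573734, -0.03299296]), 'wrist_torque': array([ 0.01870455, -0.01172411,  0.0195782 ]), 'grip_width': 0.08532534233456414}
side {'fov_y': 47.511558891409955, 'cx': 277.4090379906916, 'cy': 207.74326561124028, 'eye': array([ 0.03921879, -0.45686437,  0.95043969]), 'orientation': array([[ 0.69158681,  0.54416499, -0.47496542],
       [-0.72220835,  0.51088152, -0.466278  ],
       [-0.0110811 ,  0.6654957 ,  0.74631942]])}
top {'fov_y': 49.00838919808176, 'cx': 278.6594281959367, 'cy': 212.0306752421862, 'eye': array([0.48278685, 0.06875991, 1.20425596]), 'orientation': array([[ 0.0123131 ,  0.99502862, -0.09882525],
       [-0.99992096,  0.01200166, -0.00374534],
       [-0.00254066,  0.09886356,  0.99509775]])}
```

View pics/side0.png

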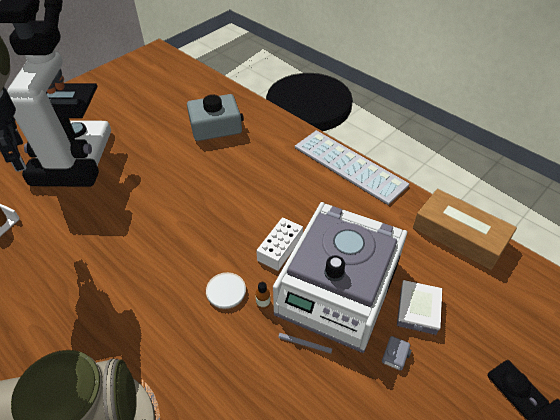

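View pics/top0.png

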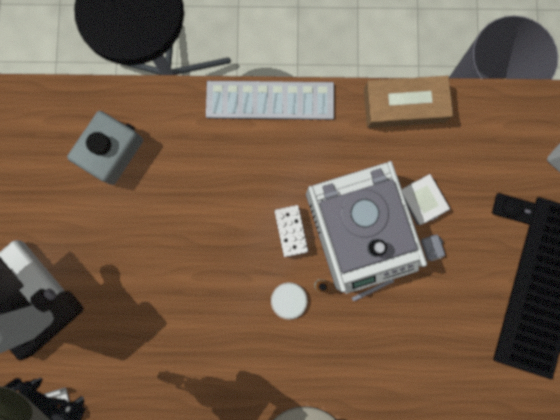

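The side view shows the knob near (335,267), and the top view shows it near (378,247). The centrifuge is yawed, with its front facing lower right in the top view. Next I'll take zoomed crops.

```bash
python3 - <<'E'
import cv2, numpy as np
a=cv2.imread("pics/side0.png")[195:355,250:420]; b=cv2.imread("pics/top0.png")[155:305,290:460]
cv2.imwrite("pics/c_side.png",cv2.resize(a,None,fx=4,fy=3.7,interpolation=cv2.INTER_CUBIC)[:600])
cv2.imwrite("pics/c_top.png",cv2.resize(b,None,fx=4,fy=4,interpolation=cv2.INTER_CUBIC))
E
```

```text
(no output)
```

View pics/c_side.png

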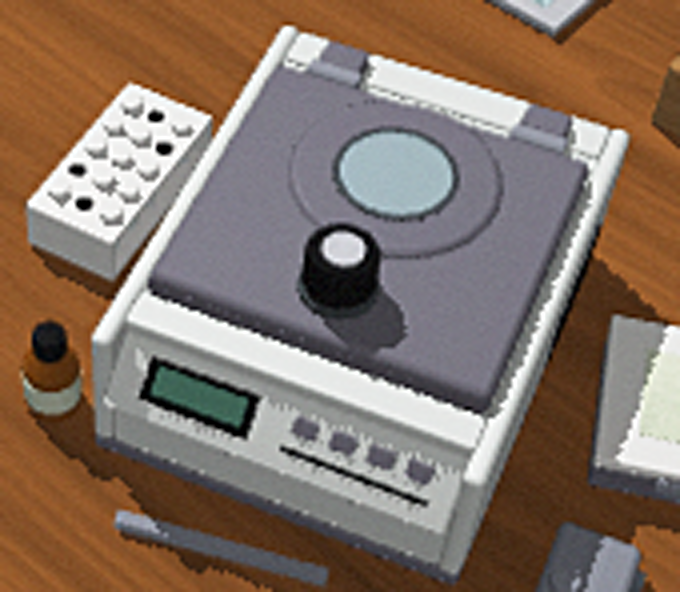

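View pics/c_top.png

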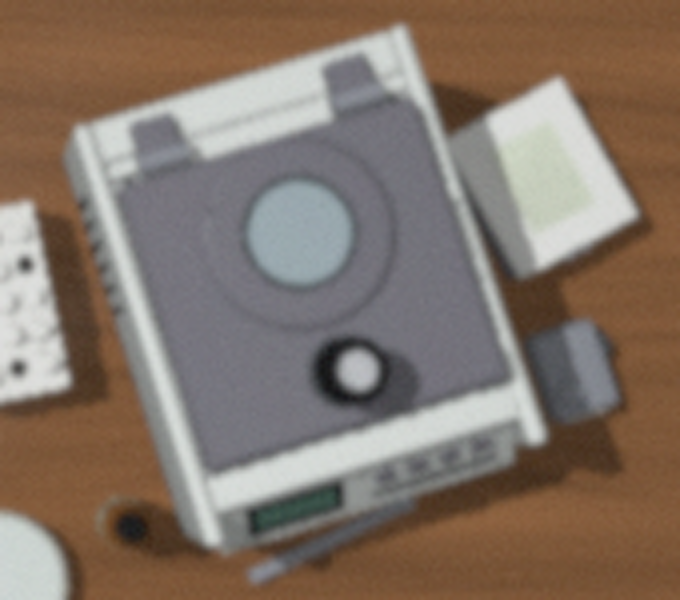

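The crops show the light knob cap at about (343,248) in the side crop and (358,372) in the top crop. The lid's front corners in the top crop are (213,472) and (512,383). I'll triangulate these next.

```bash
cat > h.py <<'E'
import numpy as np, cv2
from rig import readout, imaging
def ray(d,u,v):
    f=d["img"].shape[0]/2/np.tan(np.radians(d["fov_y"]/2))
    r=np.array([(u-d["cx"])/f,-(v-d["cy"])/f,-1.]); r=d["orientation"]@r
    return d["eye"],r/np.linalg.norm(r)
def plane(d,u,v,z):
    e,r=ray(d,u,v); return e+r*(z-e[2])/r[2]
def tri(d1,p1,d2,p2):
    e1,r1=ray(d1,*p1);e2,r2=ray(d2,*p2)
    s=np.linalg.lstsq(np.c_[r1,-r2],e2-e1,rcond=None)[0]
    a=e1+s[0]*r1;b=e2+s[1]*r2
    return (a+b)/2,np.linalg.norm(a-b)
def proj(d,P):
    f=d["img"].shape[0]/2/np.tan(np.radians(d["fov_y"]/2))
    c=d["orientation"].T@(np.asarray(P)-d["eye"])
    return d["cx"]+f*c[0]/-c[2], d["cy"]-f*c[1]/-c[2]
E
python3 - <<'E'
from h import *
S=imaging.get_image("side");T=imaging.get_image("top")
def cap(d,box):
    x0,y0,x1,y1=box; g=cv2.cvtColor(d["img"],cv2.COLOR_BGR2GRAY)[y0:y1,x0:x1]
    m=(g>140).astype(np.uint8); n,l,s,c=cv2.connectedComponentsWithStats(m)
    for i in range(1,n): print(s[i],c[i]+[x0,y0])
    i=1+np.argmax(s[1:,4]); return c[i]+[x0,y0]
cs=cap(S,(326,252,346,276)); ct=cap(T,(366,238,390,258))
P,e=tri(S,cs,T,ct); print("cap",P,e)
# corners, full pixel coordinates; crop pixel -> orig: (u+.5)/k-.5+off
def t(u,v): return ((u+.5)/4-.5+290,(v+.5)/4-.5+155)
def s(u,v): return ((u+.5)/4-.5+250,(v+.5)/3.7-.5+195)
C=dict(fl=(s(150,287),t(213,472)),fr=(s(485,408),t(512,383)),rl=(s(282,70),t(125,190)),rr=(s(585,178),t(405,100)),
 win=(s(397,173),t(301,231)))
for k,(a,b) in C.items():
    Q,e=tri(S,a,T,b); print(k,Q.round(4),round(e,4),plane(T,*b,.137).round(4),plane(S,*a,.137).round(4))
E
```

```text
[5 3 1 1 1] [331. 255.]
[ 5  6 10  9 76] [335.46052632 261.80263158]
[17  6  1  1  1] [343. 258.]
[19 19  1  1  1] [345. 271.]
[ 9  5  9  9 65] [379.12307692 247.        ]
cap [ 0.50984163 -0.15315737  0.17121203] 0.0008248001197409015
fl [ 0.4503 -0.0784  0.1229] 0.0001 [ 0.4507 -0.0764  0.137 ] [ 0.4433 -0.0848  0.137 ]
fr [ 0.5039 -0.2515  0.1282] 0.0 [ 0.5038 -0.2489  0.137 ] [ 0.499  -0.2537  0.137 ]
rl [ 0.6147 -0.0267  0.1295] 0.0017 [ 0.6132 -0.0254  0.137 ] [ 0.6102 -0.0311  0.137 ]
rr [ 0.6728 -0.1952  0.1159] 0.0024 [ 0.6682 -0.1892  0.137 ] [ 0.6578 -0.2025  0.137 ]
win [ 0.5905 -0.1278  0.1387] 0.0008 [ 0.5904 -0.1278  0.137 ] [ 0.592  -0.1273  0.137 ]
```

Triangulated results:

| Quantity | Measured | Expected |
|---|---|---|
| Knob axis | about (0.510, -0.153) | – |
| Knob top height | 0.171 | 0.174 |
| Knob axis to lid front edge | about 34 mm | 33 mm |
| Centrifuge yaw | about 17.3° | – |

The first two rows with an expected value agree with the text. I'll approach at the current height.

Request:
move_arm(motion=[[[-0.98,-0.92,0],[0,0,0],0.4],[[-0.98,-0.92,0],[0,0,0],0.4],[[-0.98,-0.92,0],[0,0,0],0.4],[[-0.98,-0.92,0],[0,0,0],0.4],[[-0.98,-0.92,0],[0,0,0],0.4],[[-0.98,-0.92,0],[0,0,0],0.4],[[-0.98,-0.92,0],[0,0,0],0.4],[[-0.98,-0.92,0],[0,0,0],0.4],[[-0.98,-0.92,0],[0,0,0],0.4],[[-0.98,-0.92,0],[0,0,0],0.4],[[-0.98,-0.92,0],[0,0,0],0.4],[[-0.98,-0.92,0],[0,0,0],0.4]], squeeze=60)

```text
time_s: 1.2
position: [0.3453, 0.2047, 0.229]
tool_rot: [[-0.928, 0.374, -0.003], [0.374, 0.928, -0.002], [0.002, -0.003, -1.0]]
ft_force: [-0.3, 0.7, 0.0]
grip_width: 0.0598
```

Request:
move_arm(motion=[[[-0.98,-0.92,0],[0,0,0],0.4],[[-0.98,-0.92,0],[0,0,0],0.4],[[-0.98,-0.92,0],[0,0,0],0.4],[[-0.98,-0.92,0],[0,0,0],0.4],[[-0.98,-0.92,0],[0,0,0],0.4],[[-0.98,-0.92,0],[0,0,0],0.4],[[-0.98,-0.92,0],[0,0,0],0.4],[[-0.98,-0.92,0],[0,0,0],0.4],[[-0.98,-0.92,0],[0,0,0],0.4],[[-0.98,-0.92,0],[0,0,0],0.4],[[-0.98,-0.92,0],[0,0,0],0.4],[[-0.98,-0.92,0],[0,0,0],0.4]])

```text
time_s: 2.2
position: [0.4839, -0.1046, 0.2289]
tool_rot: [[-0.927, 0.375, -0.003], [0.375, 0.927, -0.001], [0.002, -0.002, -1.0]]
ft_force: [0.8, 0.5, -0.1]
grip_width: 0.06
```

Request:
move_arm(motion=[[[0,0,0],[0,0,0.059],0.4],[[0,0,0],[0,0,0.059],0.4],[[0,0,0],[0,0,0.059],0.4],[[0,0,0],[0,0,0.059],0.4],[[0,0,0],[0,0,0.059],0.4],[[0,0,0],[0,0,0.059],0.4],[[0,0,0],[0,0,0.059],0.4],[[0,0,0],[0,0,0.059],0.4],[[0,0,0],[0,0,0.059],0.4],[[0,0,0],[0,0,0.059],0.4],[[0,0,0],[0,0,0.059],0.4],[[0,0,0],[0,0,0.059],0.4]])

```text
time_s: 3.2
position: [0.485, -0.1108, 0.2259]
tool_rot: [[0.313, 0.95, -0.007], [0.95, -0.313, 0.0], [-0.002, -0.007, -1.0]]
ft_force: [-0.5, 0.3, -0.5]
grip_width: 0.0599
```

Request:
move_arm(motion=[[[0,0,0],[0,0,0.059],0.4],[[0,0,0],[0,0,0.059],0.4],[[0,0,0],[0,0,0.059],0.4],[[0,0,0],[0,0,0.059],0.4],[[0,0,0],[0,0,0.059],0.4],[[0,0,0],[0,0,0.059],0.4],[[0,0,0],[0,0,0.059],0.4],[[0,0,0],[0,0,0.059],0.4],[[0,0,0],[0,0,0.059],0.4],[[0,0,0],[0,0,0.059],0.4],[[0,0,0],[0,0,0.059],0.4],[[0,0,0],[0,0,0.059],0.4]])

```text
time_s: 4.2
position: [0.4839, -0.1103, 0.2242]
tool_rot: [[0.969, -0.245, -0.011], [-0.245, -0.969, 0.002], [-0.012, 0.001, -1.0]]
ft_force: [-1.4, -0.0, 0.6]
grip_width: 0.0596
```

Request:
move_arm(motion=[[[0,0,0],[0,0,0.059],0.4],[[0,0,0],[0,0,0.059],0.4],[[0,0,0],[0,0,0],0.4]])

```text
time_s: 4.45
position: [0.4836, -0.1101, 0.2237]
tool_rot: [[0.876, -0.481, -0.012], [-0.481, -0.876, 0.003], [-0.012, 0.003, -1.0]]
ft_force: [-0.3, 0.4, 0.9]
grip_width: 0.0598
```

```bash
cat >> h.py <<'E'
def rel(P):
    s=readout.observe(); return s["tool_rot"].T@(np.asarray(P)-s["position"])/0.02, s
E
python3 - <<'E'
from h import *
r,s=rel([.51,-.153,.229]); print(r,s["q"],s["tool_rot"].round(4),s["position"],s["ft_force"])
print(np.degrees(np.arctan2(s["tool_rot"][1,1],s["tool_rot"][0,1])))
E
```

```text
[ 2.18524583  1.24470122 -0.28579432] [-26.44053926  17.07047941  82.92458765  -0.17287552  80.71809542
  92.3696213 ] [[ 0.8764 -0.4814 -0.0125]
 [-0.4814 -0.8765  0.0029]
 [-0.0123  0.0035 -0.9999]] [ 0.48361136 -0.11012304  0.22373604] [-0.30029215  0.39140333  0.89019534]
-118.77998630459784
```

Request:
move_arm(motion=[[[0.73,0.41,-0.09],[0.0016,0.006,0],0.4],[[0.73,0.41,-0.1],[0,0,0],0.4],[[0.73,0.41,-0.1],[0,0,0],0.4],[[0,0,0],[0,0,0],0.4]])

```text
time_s: 4.78
position: [0.5107, -0.1533, 0.2293]
tool_rot: [[0.884, -0.467, -0.0], [-0.467, -0.884, 0.0], [-0.0, -0.0, -1.0]]
ft_force: [0.1, -0.5, -0.8]
grip_width: 0.0595
```

```bash
python3 - <<'E'
from h import *
r,s=rel([.51,-.153,.143]); print(r,s["tool_rot"].round(4),s["position"],s["qvel"].round(2))
for n in("side","top"):
    d=imaging.get_image(n); u,v=map(int,proj(d,[.51,-.153,.17])); 
    c=d["img"][v-60:v+60,u-70:u+70]; cv2.imwrite(f"pics/h_{n}.png",cv2.resize(c,None,fx=4,fy=4,interpolation=cv2.INTER_CUBIC))
E
```

```text
[-3.74184182e-02  3.37047144e-03  4.31690187e+00] [[ 8.843e-01 -4.669e-01 -3.000e-04]
 [-4.669e-01 -8.843e-01  3.000e-04]
 [-4.000e-04 -1.000e-04 -1.000e+00]] [ 0.51071623 -0.15331164  0.22933777] [ 1.27 -1.26  3.02  0.64 -0.04 -1.55]
```

View pics/h_side.png

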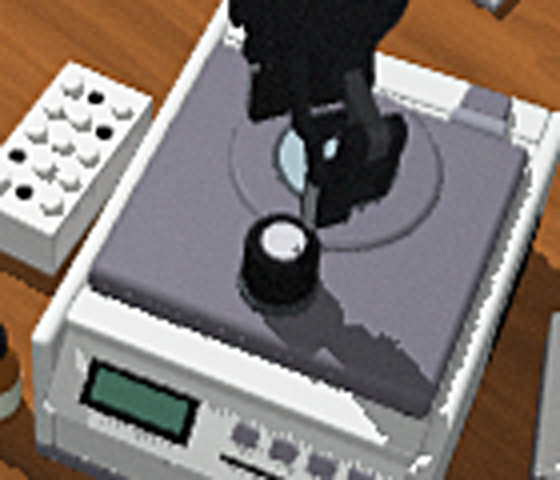

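View pics/h_top.png

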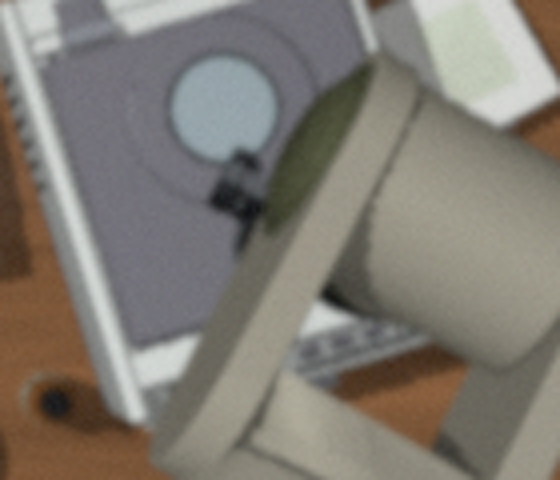

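The side view shows the cap at (283,240), matching the projected estimate at the crop centre (280,240). The fingers straddle the axis above it. Now I'll descend.

Request:
move_arm(motion=[[[-0.02,0,0.7],[0,0,0],0.4],[[-0.02,0,0.7],[0,0,0],0.4],[[0,0,0.7],[0,0,0],0.4],[[0,0,0.7],[0,0,0],0.4],[[0,0,0.6],[0,0,0],0.4],[[0,0,0.4],[0,0,0],0.4],[[0,0,0],[0,0,0],0.4]])

```text
time_s: 5.47
position: [0.5054, -0.1451, 0.1505]
tool_rot: [[0.891, -0.454, -0.002], [-0.454, -0.891, 0.003], [-0.003, -0.002, -1.0]]
ft_force: [0.9, 0.3, -0.9]
grip_width: 0.0601
```

```bash
python3 - <<'E'
from h import *
r,s=rel([.51,-.153,.143]); print(r,s["tool_rot"].round(4),s["position"],s["ft_force"])
for n in("side",):
    d=imaging.get_image(n); u,v=map(int,proj(d,[.51,-.153,.17])); 
    c=d["img"][v-60:v+60,u-70:u+70]; cv2.imwrite(f"pics/i_{n}.png",cv2.resize(c,None,fx=4,fy=4,interpolation=cv2.INTER_CUBIC))
E
```

```text
[0.38578058 0.25004849 0.37260081] [[ 0.8909 -0.4541 -0.0022]
 [-0.4541 -0.8909  0.0029]
 [-0.0033 -0.0015 -1.    ]] [ 0.50541349 -0.14506196  0.15048494] [ 0.8728354   0.27902956 -0.93227377]
```

View pics/i_side.png

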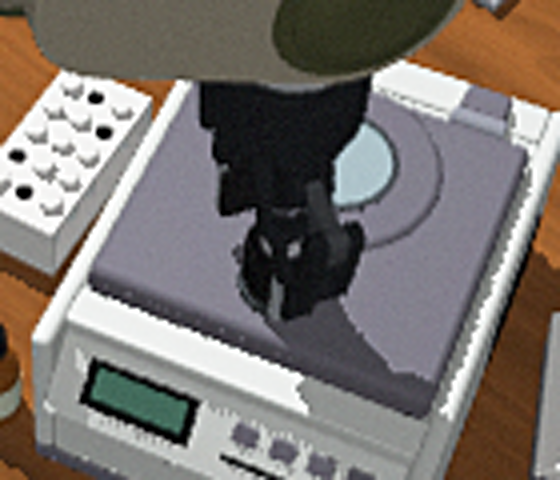

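The fingers are around the knob, but the tool drifted about 10 mm sideways during the descent. I'll correct that before closing.

Request:
move_arm(motion=[[[0.38,0.25,0.0],[0.0015,0.001,0],0.4],[[0.05,0,0.1],[0,0,0],0.4],[[0,0,0],[0,0,0],0.4]])

```text
time_s: 5.77
position: [0.5122, -0.1542, 0.1511]
tool_rot: [[0.892, -0.453, 0.005], [-0.453, -0.892, 0.003], [0.003, -0.005, -1.0]]
ft_force: [-0.1, -0.4, 0.4]
grip_width: 0.0598
```

```bash
python3 - <<'E'
from h import *
r,s=rel([.51,-.153,.143]); print(r,s["tool_rot"].round(4),s["position"],s["ft_force"],s["qvel"])
E
```

```text
[-0.12702478 -0.00081019  0.40531927] [[ 0.8917 -0.4526  0.0052]
 [-0.4526 -0.8917  0.0029]
 [ 0.0033 -0.0049 -1.    ]] [ 0.51221628 -0.1541877   0.15111452] [-0.07630061 -0.40507299  0.39942777] [-0.77658826 -0.34972969 -1.8797646  -0.10481737  0.5183246  -0.64866841]
```

Request:
move_arm(motion=[[[-0.06,0,0.2],[-0.0024,-0.0015,0],0.4],[[0,0,0.2],[0,0,0],0.4],[[0,0,0],[0,0,0],0.4]])

```text
time_s: 6.02
position: [0.5116, -0.1542, 0.1434]
tool_rot: [[0.892, -0.453, 0.002], [-0.453, -0.892, -0.002], [0.002, 0.001, -1.0]]
ft_force: [-0.3, 0.5, -0.6]
grip_width: 0.0598
```

```bash
python3 - <<'E'
from h import *
r,s=rel([.51,-.153,.143]); print(r,s["tool_rot"].round(4),s["position"],s["ft_force"],s["qvel"])
E
```

```text
[-0.09903735 -0.01788671  0.01816359] [[ 8.916e-01 -4.528e-01  1.600e-03]
 [-4.528e-01 -8.916e-01 -1.600e-03]
 [ 2.100e-03  8.000e-04 -1.000e+00]] [ 0.51160344 -0.15421533  0.14336777] [-0.25704824  0.54671319 -0.55054289] [ 0.09526886 -0.40021146 -0.41442284 -0.13596006  0.55518819  0.11787069]
```

Request:
move_arm(motion=[[[-0.09,-0.02,0],[0,0,0],0.0],[[0,0,0],[0,0,0],-0.1],[[0,0,0],[0,0,0],-1],[[0,0,0],[0,0,0],-1],[[0,0,0],[0,0,0],-1],[[0,0,0],[0,0,0],-1]], squeeze=50)

```text
time_s: 6.52
position: [0.5098, -0.1532, 0.1435]
tool_rot: [[0.892, -0.453, 0.001], [-0.453, -0.892, -0.003], [0.002, 0.002, -1.0]]
ft_force: [-0.5, 0.1, 0.1]
grip_width: 0.0346
```

```bash
python3 - <<'E'
from h import *
r,s=rel([.51,-.153,.143]); print(r,s["tool_rot"].round(4),s["position"],s["ft_force"],s["wrist_torque"],s["grip_width"])
E
```

```text
[ 0.00349673 -0.012375    0.0266214 ] [[ 0.8916 -0.4527  0.0014]
 [-0.4527 -0.8916 -0.0026]
 [ 0.0024  0.0017 -1.    ]] [ 0.50982484 -0.15318765  0.14353267] [-0.46945068  0.09339543  0.09465037] [-0.06103708  0.05795856  0.03386666] 0.03457858382217844
```

The knob is gripped at 34.6 mm opening, with no side force. Now the light pull, 1 mm at a time.

Request:
move_arm(motion=[[[0,0,-0.05],[0,0,0],-1],[[0,0,-0.05],[0,0,0],-1]])

```text
time_s: 6.68
position: [0.51, -0.1532, 0.145]
tool_rot: [[0.892, -0.453, 0.001], [-0.453, -0.892, -0.002], [0.002, 0.001, -1.0]]
ft_force: [3.6, -0.8, -5.8]
grip_width: 0.0344
```

Request:
move_arm(motion=[[[0,0,-0.05],[0,0,0],-1]])

```text
time_s: 6.77
position: [0.5101, -0.1531, 0.1457]
tool_rot: [[0.892, -0.453, 0.001], [-0.453, -0.892, -0.002], [0.002, 0.001, -1.0]]
ft_force: [3.2, -0.2, -6.3]
grip_width: 0.0349
```

Request:
move_arm(motion=[[[0,0,-0.05],[0,0,0],-1],[[0,0,-0.02],[0,0,0],-1]])

```text
time_s: 6.93
position: [0.5102, -0.1531, 0.1465]
tool_rot: [[0.892, -0.453, 0.001], [-0.453, -0.892, -0.002], [0.001, 0.001, -1.0]]
ft_force: [3.7, -1.0, -7.0]
grip_width: 0.0347
```

Request:
move_arm(motion=[[[0,0,-0.03],[0,0,0],-1]])

```text
time_s: 7.02
position: [0.5102, -0.1531, 0.1469]
tool_rot: [[0.892, -0.452, 0.0], [-0.452, -0.892, -0.002], [0.001, 0.001, -1.0]]
ft_force: [4.5, -0.6, -7.3]
grip_width: 0.0346
```

Request:
move_arm(motion=[[[0,0,-0.04],[0,0,0],-1]])

```text
time_s: 7.1
position: [0.5103, -0.1531, 0.1474]
tool_rot: [[0.892, -0.452, 0.0], [-0.452, -0.892, -0.002], [0.001, 0.001, -1.0]]
ft_force: [5.1, -0.6, -9.0]
grip_width: 0.035
```

Request:
move_arm(motion=[[[0,0,-0.04],[0,0,0],-1]])

```text
time_s: 7.18
position: [0.5104, -0.1531, 0.148]
tool_rot: [[0.892, -0.452, -0.0], [-0.452, -0.892, -0.002], [0.001, 0.001, -1.0]]
ft_force: [5.6, -1.1, -9.4]
grip_width: 0.0342
```

Request:
move_arm(motion=[[[0,0,-0.04],[0,0,0],-1]])

```text
time_s: 7.27
position: [0.5105, -0.153, 0.1485]
tool_rot: [[0.892, -0.452, -0.0], [-0.452, -0.892, -0.002], [0.0, 0.002, -1.0]]
ft_force: [5.4, -0.9, -11.2]
grip_width: 0.0345
```

Request:
move_arm(motion=[[[0,0,-0.04],[0,0,0],-1]])

```text
time_s: 7.35
position: [0.5105, -0.153, 0.149]
tool_rot: [[0.892, -0.452, -0.001], [-0.452, -0.892, -0.002], [0.0, 0.002, -1.0]]
ft_force: [5.8, -0.8, -10.5]
grip_width: 0.0347
```

Request:
move_arm(motion=[[[0,0,-0.04],[0,0,0],-1]])

```text
time_s: 7.43
position: [0.5106, -0.1531, 0.1494]
tool_rot: [[0.892, -0.452, -0.001], [-0.452, -0.892, -0.002], [-0.0, 0.002, -1.0]]
ft_force: [6.1, -1.4, -10.7]
grip_width: 0.0342
```

```bash
python3 - <<'E'
from h import *
s=readout.observe(); print(s["position"],s["ft_force"],s["wrist_torque"],s["grip_width"])
E
```

```text
[ 0.51059884 -0.15305965  0.14941432] [  6.14341897  -1.40557588 -10.69717498] [-0.74177524 -0.31882806 -0.04538899] 0.0341783137679
```

Request:
move_arm(motion=[[[0,0,0],[-0.0066,-0.0068,0],-1],[[0,0,0],[-0.0066,-0.0068,0],-1],[[0,0,0],[0,0,0],-1]])

```text
time_s: 7.68
position: [0.5104, -0.1529, 0.1496]
tool_rot: [[0.891, -0.451, -0.041], [-0.452, -0.892, -0.014], [-0.031, 0.031, -0.999]]
ft_force: [0.0, -1.9, -2.1]
grip_width: 0.0348
```

```bash
python3 - <<'E'
from h import *
s=readout.observe(); print(s["position"],s["ft_force"],s["wrist_torque"],s["grip_width"],s["tool_rot"].round(3))
d=imaging.get_image("side"); u,v=map(int,proj(d,[.51,-.153,.17])); 
c=d["img"][v-60:v+60,u-70:u+70]; cv2.imwrite(f"pics/j_side.png",cv2.resize(c,None,fx=4,fy=4,interpolation=cv2.INTER_CUBIC))
E
```

```text
[ 0.51042885 -0.15293094  0.14955352] [ 0.00511971 -1.92328978 -2.11734536] [-0.24547179 -0.10089555  0.04504563] 0.03478639292136353 [[ 0.891 -0.451 -0.041]
 [-0.452 -0.892 -0.014]
 [-0.031  0.031 -0.999]]
```

View pics/j_side.png

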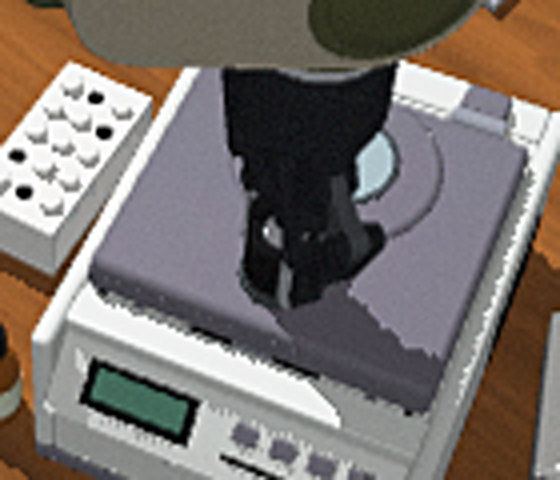

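The lid's front edge has lifted, with a dark gap visible along (100-400, 290-410). The force fell to about 2 N once the tool tilted with the lid, so the catch seems not to have taken. I'll confirm with a bit more along the arc.

Request:
move_arm(motion=[[[0.005,-0.005,-0.08],[-0.0033,-0.0035,0],-1]])

```text
time_s: 7.82
position: [0.5106, -0.1529, 0.1513]
tool_rot: [[0.891, -0.451, -0.049], [-0.453, -0.892, -0.016], [-0.037, 0.037, -0.999]]
ft_force: [2.2, -1.2, -3.8]
grip_width: 0.0349
```

Request:
move_arm(motion=[[[0.005,-0.005,-0.08],[-0.0033,-0.0035,0],-1]])

```text
time_s: 7.9
position: [0.511, -0.1528, 0.1533]
tool_rot: [[0.891, -0.451, -0.059], [-0.453, -0.891, -0.019], [-0.044, 0.044, -0.998]]
ft_force: [1.7, 0.2, -4.7]
grip_width: 0.0346
```

Request:
move_arm(motion=[[[0.005,-0.005,-0.08],[-0.0033,-0.0035,0],-1],[[0,0,0],[0,0,0],-1]])

```text
time_s: 8.07
position: [0.5113, -0.1526, 0.1554]
tool_rot: [[0.89, -0.45, -0.07], [-0.453, -0.891, -0.023], [-0.052, 0.052, -0.997]]
ft_force: [0.7, -1.4, -5.0]
grip_width: 0.0348
```

At 12 mm up the force is a steady 3-5 N, which is just the lid's weight. The catch had not taken, so the knob needs no turn. I'll carry the lid up its arc, checking against the ideal hinge arc.

```bash
cat > arc.py <<'E'
import sys
from h import *
from scipy.spatial.transform import Rotation as R
yaw=np.radians(17.3); X=np.array([np.cos(yaw),np.sin(yaw),0]); Y=np.array([-np.sin(yaw),np.cos(yaw),0])
P0=np.array([.5098,-.1532,.1435]); R0=np.array([[.8916,-.4527,0],[-.4527,-.8916,0],[0,0,-1]])
H=np.array([.5098,-.1532,0])+.15*X; H[2]=.129
s=readout.observe(); p=s["position"]; r=p-H
th0=np.arctan2(P0[2]-H[2],.15); th=np.arctan2(r[2],-(r@X))-th0
print("theta pos",th.round(4),"tilt",(R.from_matrix(s["tool_rot"]@R0.T).as_rotvec()@np.c_[X,Y,[0,0,1]]).round(4),"radius err mm",((np.hypot(r[2],r@X)-np.hypot(.15,P0[2]-H[2]))*1e3).round(2),"lat mm",(r@Y*1e3).round(2))
print("F",s["ft_force"].round(1),s["wrist_torque"].round(2),"q",s["q"].round(1),s["grip_width"].round(4))
t=float(sys.argv[1]) if len(sys.argv)>1 else th
G=R.from_rotvec(Y*t); Pt=H+G.apply(P0-H); Rt=G.as_matrix()@R0
T=s["tool_rot"]
print("shift",(T.T@(Pt-p)/.02).round(3),"turn",(R.from_matrix(T.T@Rt).as_rotvec()/np.radians(120)).round(4))
E
python3 arc.py 0.2
```

```text
theta pos 0.0801 tilt [-0.0008  0.0734  0.0006] radius err mm 0.01 lat mm 0.07Traceback (most recent call last):
  File "arc.py", line 10, in <module>
    print("F",s["ft_force"].round(1),s["wrist_torque"].round(2),"q",s["q"].round(1),s["grip_width"].round(4))
                                                                                    ^^^^^^^^^^^^^^^^^^^^^
AttributeError: 'float' object has no attribute 'round'
```

Request:
move_arm(motion=[[[0.016,-0.015,-0.2],[-0.0105,-0.0108,0],-1],[[0.016,-0.015,-0.2],[-0.01,-0.0103,0],-1],[[0.016,-0.015,-0.2],[-0.01,-0.0103,0],-1],[[0.016,-0.015,-0.2],[-0.01,-0.0103,0],-1]])

```text
time_s: 8.4
position: [0.515, -0.1514, 0.172]
tool_rot: [[0.878, -0.44, -0.187], [-0.457, -0.887, -0.059], [-0.14, 0.137, -0.981]]
ft_force: [1.2, -0.9, -3.8]
grip_width: 0.0348
```

```bash
sed -i 's/,s\["grip_width"\].round(4))/,s["grip_width"])/' arc.py; python3 arc.py 0.3
```

```text
theta pos 0.1928 tilt [-0.0006  0.1974 -0.0006] radius err mm 0.11 lat mm 0.13
F [ 1.2 -0.9 -3.8] [-0.04 -0.57  0.09] q [-25.3  27.7  75.6  -7.7  85.1  92.9] 0.03477049971264264
shift [ 0.093 -0.08  -0.798] turn [-0.034  -0.0353 -0.0003]
```

Tracking is excellent, so I'll continue.

Request:
move_arm(motion=[[[0.018,-0.016,-0.21],[-0.0095,-0.0098,0],-1],[[0.018,-0.016,-0.21],[-0.0095,-0.0098,0],-1],[[0.018,-0.016,-0.21],[-0.0095,-0.0098,0],-1],[[0.018,-0.016,-0.21],[-0.0095,-0.0098,0],-1],[[0.018,-0.016,-0.21],[-0.0095,-0.0098,0],-1],[[0.018,-0.016,-0.21],[-0.0095,-0.0098,0],-1]])

```text
time_s: 8.9
position: [0.5246, -0.1483, 0.1974]
tool_rot: [[0.843, -0.407, -0.351], [-0.469, -0.877, -0.11], [-0.263, 0.257, -0.93]]
ft_force: [1.9, -1.4, -3.9]
grip_width: 0.0345
```

```bash
python3 arc.py 0.5
```

```text
theta pos 0.3747 tilt [-0.0006  0.3761 -0.0012] radius err mm 0.14 lat mm 0.29
F [ 1.9 -1.4 -3.9] [-0.11 -0.72  0.2 ] q [-21.9  31.7  66.2 -13.6  98.9  95. ] 0.03448671717543311
shift [ 0.121 -0.098 -0.932] turn [-0.0412 -0.0425 -0.0006]
```

Request:
move_arm(motion=[[[0.018,-0.015,-0.22],[-0.0097,-0.01,0],-1],[[0.018,-0.015,-0.22],[-0.0097,-0.01,0],-1],[[0.018,-0.015,-0.22],[-0.0097,-0.01,0],-1],[[0.018,-0.015,-0.22],[-0.0097,-0.01,0],-1],[[0.018,-0.015,-0.22],[-0.0097,-0.01,0],-1],[[0.018,-0.015,-0.22],[-0.0097,-0.01,0],-1],[[0.018,-0.015,-0.22],[-0.0097,-0.01,0],-1]])

```text
time_s: 9.48
position: [0.5412, -0.1428, 0.2244]
tool_rot: [[0.775, -0.342, -0.532], [-0.49, -0.856, -0.164], [-0.399, 0.388, -0.831]]
ft_force: [0.7, -1.2, -2.9]
grip_width: 0.0347
```

```bash
python3 arc.py 0.72
```

```text
theta pos 0.5882 tilt [ 0.0006  0.5903 -0.0018] radius err mm 0.18 lat mm 0.55
F [ 0.7 -1.2 -2.9] [-0.2  -0.71  0.19] q [-18.3  37.8  54.5 -20.9 114.9  94.5] 0.03471516001586923
shift [ 0.138 -0.098 -0.979] turn [-0.0436 -0.044  -0.0007]
```

Request:
move_arm(motion=[[[0.02,-0.014,-0.22],[-0.0097,-0.0099,0],-1],[[0.02,-0.014,-0.22],[-0.0097,-0.0099,0],-1],[[0.02,-0.014,-0.2],[-0.0087,-0.0089,0],-1],[[0.01,-0.008,-0.12],[-0.005,-0.005,0],-1],[[0,0,0],[0,0,0],-1],[[0,0,0],[0,0,0],-1],[[0,0,0],[0,0,0],-1]])

```text
time_s: 10.07
position: [0.5514, -0.1395, 0.2362]
tool_rot: [[0.731, -0.3, -0.613], [-0.504, -0.843, -0.189], [-0.46, 0.447, -0.767]]
ft_force: [-0.2, -0.3, -3.0]
grip_width: 0.0346
```

```bash
python3 arc.py 0.72; python3 - <<'E'
from h import *
print(readout.observe()["qvel"].round(2))
for n in("side","top"):
    d=imaging.get_image(n); cv2.imwrite(f"pics/end_{n}.png",d["img"])
E
python3 arc.py 0.72
```

```text
theta pos 0.6935 tilt [ 0.0008  0.6965 -0.0024] radius err mm 0.2 lat mm 0.7
F [-0.2 -0.3 -3. ] [-0.09 -0.69  0.24] q [-16.8  41.2  48.4 -25.1 122.5  92.8] 0.03461624397778139
shift [ 0.047  0.003 -0.198] turn [-0.0084 -0.0075 -0.0009]
[-0.21 -0.33  0.54  0.4  -0.73  0.08]
theta pos 0.6935 tilt [ 0.0009  0.6965 -0.0024] radius err mm 0.23 lat mm 0.71
F [ 0.5 -0.6 -2.5] [-0.01 -0.73  0.19] q [-16.8  41.2  48.4 -25.1 122.5  92.8] 0.034714828982540004
shift [ 0.048  0.002 -0.198] turn [-0.0084 -0.0075 -0.0009]
```

View pics/end_side.png

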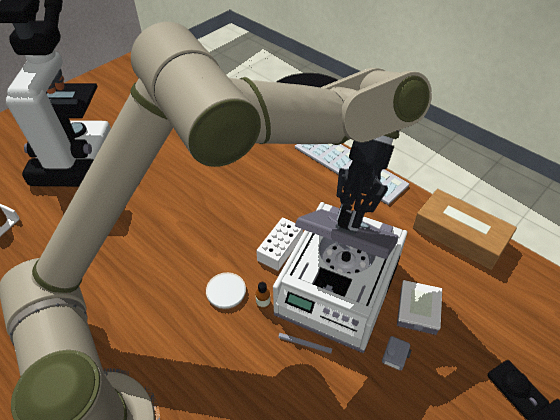

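View pics/end_top.png

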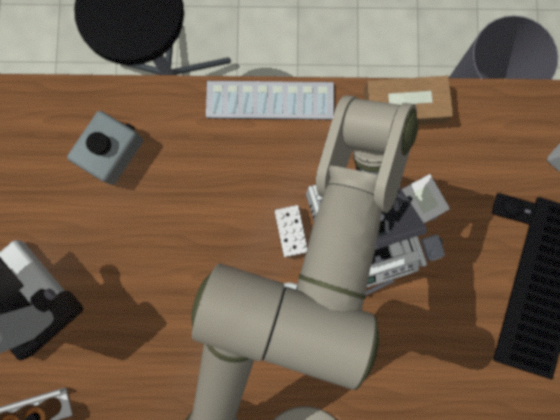

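The side view shows the lid standing open, held at the knob near (352,220), with the rotor exposed near (345,257). The bystanders are where they were: rack (280,243), dish (226,291), bottle (262,294), forceps (305,343), tally (396,352) and slide box (420,305). I'll hand in now.

```bash
python3 -c "
from rig import job; print(job.close_job())"; python3 arc.py
```

```text
the job is handed in; nothing more can be done
None
the job is handed in; nothing more can be done
```

The lid is held open in the gripper at about 0.69 rad (40°) and the job is handed in; `close_job` gives no verdict.

**Trying the lid:** I gripped the knob and pulled lightly before turning anything. The pull felt ambiguous at first, rising to about 11 N at 5–6 mm up, because the tool was not yet tilting with the lid. Once it tilted, the force dropped to about 2 N, then stayed at 4–5 N up to 12 mm, well past the 4 mm play. The catch had not taken, so I left the knob unturned.

**Raising it:** I carried the lid up its hinge arc with the tool tilting along, and it was never released or lowered.

**Last checks:**
- **Angle:** 0.694 rad from the tool position and 0.697 rad from its tilt. The tool was within 0.3 mm of the hinge arc's radius and 0.7 mm sideways.
- **At rest:** joint speeds were below 1 degree/s and the load at the wrist was about 3 N. The grip was steady at 34.7 mm, slightly under the knob's nominal 36 mm.
- **Pictures:** the side view shows the rotor exposed and all six bystanders where they were. In the top view the arm hides several of them, so only the side view confirms those.
- **After handing in:** I tried one more reading, but the rig no longer gives any, so the final second is not checked.

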